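Scrap the sheared rotor shaft through the sprung chute gate

ROBOT

A 7-joint arm with a two-finger parallel gripper is mounted at the origin on the work surface. World frame = base frame: x ahead of the robot, y to its left, z up, the work surface at z = 0. Lengths are in m, angles in rad, forces in N, time in s.
With the tool pointing down it reaches from about 0.4 to 0.9 m from the base axis. Payload 5.5 kg.
Tool frame: the origin (TCP) lies at the very end of the fingers, on their centre line; the grasp point (between the pads) lies 19 mm behind it; z points along the fingers, y is the line along which they close (so a half turn about z gives the same grasp; the last joint's range is limited). The gripper opens to 85 mm and grips with 20 to 120 N. Pads are 22 mm wide; open, the fingers measure 114 mm over their backs; the gripper's body (76 mm by 85 mm) begins 54 mm behind the grasp point. The pads swing forward as they close: fully open they stand 13 mm farther back than shut.
Start: joints at [1.377, 0.501, -0.427, 1.55, 0.221, 1.138, -0.21], TCP at [0.287, -0.583, 0.231] pointing down, gripper open.
Joint ranges: [-2.88, 2.88], [-0.31, 2.03], [-1.54, 1.56], [0.2, 2.42], [-1.41, 4.55], [0.19, 2.02], [-2.57, 2.57]. Speed limits (rad/s): [2.57, 2.57, 3.14, 3.14, 3.14, 3.14, 3.14].

INTERFACE

Orientations are given as a unit quaternion [w, x, y, z].
In Python, from cell import ctrl gives the robot as it stands. The module is installed in compiled form; this text tells all that it offers.
- The arm moves only by the tool send_rows, never from a script. Its argument "series" is a list of rows, each a list of 5 numbers: the shift along the tool's x, y, z scaled (see below), then the turn about the tool's z scaled (see below), then the opening, from 0 (shut) to 1 (fully open). In form: [[tx, ty, tz, roll, gripper], ...]. A call has 1 to 5 rows; each row shifts and turns the commanded pose from where the row before left it, along the tool's axes as they then stand; what a row does not reach is not made up. The controller multiplies each number of a shift by 2 cm and each number of a turn by 6 degrees. A row lasts 1/12 s, in which the tool goes at most 41.7 mm and 7.16 degrees, less where a joint would pass 70% of its speed; a pose out of reach is approached as far as the arm can. A call with a number of a shift or a turn outside -1 to 1 is refused whole. A call with a gripper value outside its range is refused whole. The fingers move at their own pace and stop on an object; the grip force is fixed at half the most. Time passes only in rows, so rows that do not move let the fingers close. It gives the time, the measured TCP pose, the force, the opening and the grip force at its end, in the units of the state.
- ctrl.get_state(): the state, without advancing time (a new reading comes with each control period).
- ctrl.get_image(name): name is "scene" or "top" or "wrist"; returns (picture, depth): 420x560x3 uint8, blue, green, red; 420x560 float32, m along the optical axis (not along the pixel's ray), 0 where there is no reading.
- ctrl.camera_params(name): a dict with "vertical_fov" (degrees; the focal length in pixels is half the picture's height over the tangent of half this angle, whatever the lens; pixels are square), "cx", "cy" (the principal point, pixels), "R" (3x3) and "t" (3): a world point X has camera coordinates R X + t; the wrist camera has in their place "T_tool_cam" (4x4, takes a point from camera to tool coordinates, whose origin is the TCP and whose axes are the flange's). Camera axes: x right, y down, z forward; pixel columns grow to the right and rows downward; lengths in m; the calibration is good to about 2 mm. A picture is of the moment at which its call begins: read the wrist's pose just before it. camera_params takes no time and is no camera call.
- ctrl.job_done(): hands the job in; it is judged then, once.
The state is a dict: "time_s": time; "joint_positions": joint angles; "joint_velocities": joint speeds; "effort": joint torques, N m; "tcp_pos": TCP position; "orientation": TCP orientation; "contact_force": force on the tool from outside, world axes, zero at the start; "wrist_torque": the same for the moment, N m; "opening": opening from 0.0 (shut) to 1.0 (fully open); "grip_force": force on a finger pad.
Only numpy, scipy, OpenCV 4.12 (cv2) and the standard library are available. Lean on these libraries where they do the work, as an engineer would, in place of code of your own. Each camera call takes 0.05 s, during which the arm holds its last target. There are 200 camera calls.

TASK

One of the two rotor shafts in the rest has lost the journal off one end: scrap it. Lay it in the V trough of the reject chute, either end first, and push it endways so that it opens the sprung gate itself, until it slides down the chute into the steel tote and the gate has shut behind it. Leave the sound shaft and everything else on the bench where they are.

Things in the scene. Friction and masses are not known exactly. Their poses are not given: they have to be found in the camera images.
- reject_chute: Reject chute of galvanised sheet, friction about 0.2, fixed to the bench. Origin on the bench under the gate; x level, the way the part travels; z up. mm in this frame: level V trough x -240 to -12, sprung gate, then a floor from x -10, z 204 falling at 38 deg to a lip at x 150, z 79 over the tote. A shaft whose centre of mass is pushed past x -10 tips nose-down and slides off by itself.
- trough (a point): Inside apex of the V trough half-way along it (x -120, z 200 mm in the chute's frame; axes as the chute's). The V is 90 deg, open above and at its -x end, 228 mm long; its legs end 12 mm above the apex, 15 mm each side of centre outside, so a 30 mm bar lies with its axis 21 mm above the apex and stands as wide as the V. Posts and bearer below are 22 mm wide.
- gate_spindle (a point): Middle of the gate's spindle axis (x -12, y 0, z 256 mm in the chute's frame; axes as the chute's when shut). Cheeks each side, inner faces 33 mm from centre, run from x -25 to 37 up to z 268; a header bar over the spindle, x -20 to -8, tops at z 272: the highest fixed part. Fingers behind a shaft can follow it to the header.
- gate (a joint): Sprung gate, rad: 0 shut, grows as its lower edge swings inward (+x) and up, to 1.25. Steel plate 58 wide x 64 mm high on the spindle; shut, it leans, lower edge 22 mm further in. A weak spring shuts it (1 to 3 N to push open); it rides at about 0.9 on a 30 mm bar in the trough. Its hand lever (18 mm ball, outside the -y cheek, 52 mm off centre) swings up with it; not needed.
- tote_floor (a point): Centre of the inner floor of the open steel tote under the chute's lip (x 275, z 3 mm in the chute's frame; axes as the chute's). Inside 294 along x by 194 mm along y, rim 72 mm above this point, wall 3 mm. Fixed.
- shaft_rest: Wooden shaft rest fixed to the bench: board 150 (x) x 200 x 8 mm with V blocks; origin on the bench under its centre. The shafts lie along its x at y = +45 and -45 mm, axes 39 mm above the bench, 16 mm clear of the board. The V blocks, 12 mm thick, stand at x = +-36 mm, lower than the shafts' axes; the middle 60 mm of each shaft is free for fingers.
- sheared_shaft_mid (a point): The shaft to scrap, steel, 0.6 kg: barrel 30 mm diameter, 100 mm long; a journal 16 mm diameter, 28 mm long only on its +x end; on its -x end a broken stub 4 mm long. The point is the centre of the barrel on its axis, x along the shaft: ends at x = +78 and -54 mm, centre of mass at about x = +5 mm. It may lie in either place of the rest.
- sound_shaft_mid (a point): The sound shaft, not to be moved: same steel barrel, 30 x 100 mm, with a 16 mm journal 28 mm long on both ends (156 mm overall). The point is the centre of the barrel on its axis.
- canister_mid (a point): Dented drum-shaped aluminium instrument canister, 88 mm diameter, 76 mm high, upright; point at its centre. Leave alone.
- lens_mid (a point): Amber glass indicator lens in a brass bezel, 44 mm diameter, 13 mm high, lying on the bench; point at its centre. Leave alone.
- flange_mid (a point): Cast-aluminium mounting flange, 90 mm diameter, 28 mm high with its hub up; point at its centre. Leave alone.

How it is judged:
On the way, in this order (a step that is already met when the one before it is completed fails the run):
1. the sheared shaft lies in the V trough, in line with it, ahead of the gate (x of sheared_shaft_mid in the frame of reject_chute between -0.19 and -0.06 m and y of sheared_shaft_mid in the frame of reject_chute between -0.01 and 0.01 m and z of sheared_shaft_mid in the frame of reject_chute between 0.212 and 0.234 m and angle between the x axis of sheared_shaft_mid and the x axis of reject_chute, either way round below 0.12 rad), for 0.15 s.
2. the shaft, pushed along the trough, is half-way through the gate and holds it open (x of sheared_shaft_mid in the frame of reject_chute between -0.055 and 0.015 m and y of sheared_shaft_mid in the frame of reject_chute between -0.012 and 0.012 m and z of sheared_shaft_mid in the frame of reject_chute between 0.2 and 0.25 m and value of joint gate above 0.35 rad), for 0.05 s.
At the end, for the whole second after the job is handed in: The sheared shaft lies at rest in the tote (the middle of its barrel inside the tote walls and less than 60 mm above the tote's floor), the gate is shut (joint below 0.06 rad), and the sound shaft, canister, lens and flange are each within 20 mm of where they started (x of sheared_shaft_mid in the frame of tote_floor between -0.147 and 0.147 m and y of sheared_shaft_mid in the frame of tote_floor between -0.097 and 0.097 m and z of sheared_shaft_mid in the frame of tote_floor below 0.06 m and linear speed of sheared_shaft below 0.03 m/s and value of joint gate below 0.06 rad and distance of each of sound_shaft_mid, canister_mid, lens_mid, flange_mid from where it was at the start of the episode below 0.02 m); the robot touches nothing.
It fails at once if a bystander is knocked: the sound shaft, canister, lens or flange moves more than 40 mm (distance of any of sound_shaft_mid, canister_mid, lens_mid, flange_mid from where it was at the start of the episode above 0.04 m).
It also fails if it takes over 53 s, if anything falls off the work surface, if the arm or the gripper's body presses on something with over 40 N, if the wrist force passes 120 N, or if a joint passes its speed limit or range.

## Working session

There is one attempt and no reset: what is moved stays moved. The work goes in short steps, Python scripts to look and compute and a tool call to move; the robot and the scene stay as the last step left them, time stands still between calls to the robot, and variables do not carry over. Pictures are saved under pics/ and viewed, at most 10 in all, crops included, and the job is handed in when it is done.

Besides the shell and the picture viewer there is one more tool, called after ">>>" as name(argument=value, ...), one argument or row to a line, values as JSON. send_rows: Moves the arm, as the interface text tells. Shifts and turns lie within -1 to 1; 1 stands for 2 cm of shift or 6 degrees of turn. Its arguments: {"type":"object","properties":{"series":{"type":"array","items":{"type":"array","items":{"type":"number"}}}},"required":["series"]}

```bash
mkdir -p pics; cat > h.py <<'E'
from cell import ctrl
import numpy as np, cv2
def cloud(name,T=None):
    im,d=ctrl.get_image(name); p=ctrl.camera_params(name)
    f=210/np.tan(np.radians(p["vertical_fov"])/2)
    v,u=np.mgrid[0:420,0:560]
    X=np.stack([(u-p["cx"])/f*d,(v-p["cy"])/f*d,d],-1)
    if "R" in p: W=(X-np.array(p["t"]))@np.array(p["R"])
    else:
        s=T; from scipy.spatial.transform import Rotation as Ro
        w,x,y,z=s["orientation"];Rt=Ro.from_quat([x,y,z,w]).as_matrix()
        M=np.array(p["T_tool_cam"]); W=(X@M[:3,:3].T+M[:3,3])@Rt.T+np.array(s["tcp_pos"])
    W[d==0]=np.nan
    return im,d,W
E
python3 - <<'E'
from h import *
s=ctrl.get_state();print({k:np.round(v,3) for k,v in s.items()})
for n in("top","scene"):
    im,d,W=cloud(n);cv2.imwrite(f"pics/{n}0.png",im);np.save(f"{n}0.npy",W);p=ctrl.camera_params(n);print(n,p)
E
```

```text
{'time_s': np.float64(0.0), 'joint_positions': array([ 1.377,  0.502, -0.427,  1.551,  0.221,  1.138, -0.21 ]), 'joint_velocities': array([ 0.001, -0.001, -0.001,  0.001,  0.001, -0.003, -0.   ]), 'effort': array([-0.0000e+00, -5.6952e+01, -5.8160e+00, -2.8094e+01,  1.1000e-02,
        1.2000e-02,  0.0000e+00]), 'tcp_pos': array([ 0.286, -0.583,  0.23 ]), 'orientation': array([-0.001,  0.974,  0.226, -0.   ]), 'contact_force': array([-1.328,  0.586, -0.132]), 'wrist_torque': array([ 0.007,  0.017, -0.02 ]), 'grip_force': np.float64(0.0), 'opening': np.float64(1.001)}
top {'vertical_fov': 48.3683750206871, 'cx': 280.224354464161, 'cy': 222.00928119401433, 'R': array([[-0.02202032, -0.99956689,  0.01952261],
       [-0.99056962,  0.01917248, -0.13566226],
       [ 0.1352292 , -0.02232583, -0.99056278]]), 't': array([-0.01741637,  0.52066359,  1.14936577])}
scene {'vertical_fov': 48.78541989806436, 'cx': 280.0679659003843, 'cy': 211.45249184803498, 'R': array([[-0.25500001,  0.96691367,  0.00727669],
       [ 0.75540889,  0.20390715, -0.62271927],
       [-0.60359954, -0.15329654, -0.7824115 ]]), 't': array([ 0.14174928, -0.29666669,  1.56258995])}
```

View pics/top0.png

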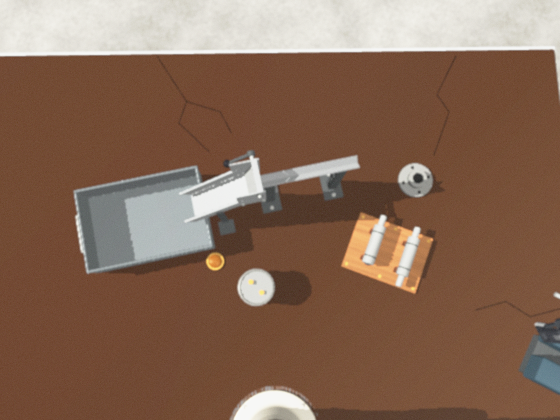

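View pics/scene0.png

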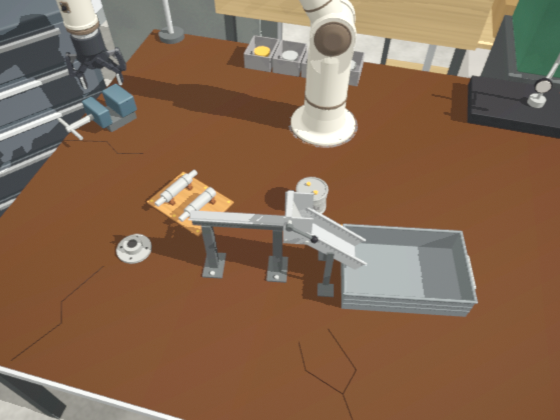

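The top view shows the sheared shaft at about (375,240), with its journal end at (383,220) and stub end at (368,264). The sound shaft is at about (408,256). The trough runs from (357,162) to (262,182), and its travel direction is image left, which is +y. Next I measure these from depth.

```bash
python3 - <<'E'
from h import *
def fit(P):
    c=P[:,:2].mean(0);u=np.linalg.svd(P[:,:2]-c,full_matrices=False)[2][0];t=(P[:,:2]-c)@u
    n=(P[:,:2]-c)@[-u[1],u[0]]
    a,b=t.min(),t.max()
    return dict(c=c.round(4),u=u.round(4),ang=np.degrees(np.arctan2(u[1],u[0])).round(2),e0=(c+a*u).round(4),e1=(c+b*u).round(4),w=(n.min().round(4),n.max().round(4)),z=np.percentile(P[:,2],[2,50,98]).round(4),n=len(P))
for nm,boxes in(("top",dict(trough=(255,150,362,190),sheared=(355,210,392,272),sound=(392,222,425,290))),("scene",dict(trough=(185,205,290,232),sheared=(176,185,220,222),sound=(150,168,200,208)))):
    W=np.load(nm+"0.npy");im=cv2.imread(f"pics/{nm}0.png")
    sat=cv2.cvtColor(im,cv2.COLOR_BGR2HSV)[...,1]
    for k,(a,b,c,d) in boxes.items():
        P=W[b:d,a:c].reshape(-1,3);S=sat[b:d,a:c].ravel()
        zl,zh=(0.19,0.235) if k=="trough" else (0.036,0.07)
        m=(P[:,2]>zl)&(P[:,2]<zh)&(S<70)
        print(nm,k,fit(P[m]))
        if k!="trough":
            q=P[m];f=fit(q);t=(q[:,:2]-f["c"])@f["u"]
            h=[(round(x,3),round(float(np.max(q[abs(t-x)<.006][:,2])),3)) for x in np.arange(-.08,.081,.012) if (abs(t-x)<.006).any()];print(h)
E
```

```text
top trough {'c': array([ 0.6072, -0.0899]), 'u': array([ 0.1819, -0.9833]), 'ang': np.float64(-79.52), 'e0': array([0.5875, 0.0162]), 'e1': array([ 0.6273, -0.1988]), 'w': (np.float64(-0.0159), np.float64(0.0321)), 'z': array([0.2003, 0.2085, 0.2156]), 'n': 1257}
top sheared {'c': array([ 0.4638, -0.2625]), 'u': array([-0.9263,  0.3768]), 'ang': np.float64(157.87), 'e0': array([ 0.5304, -0.2896]), 'e1': array([ 0.4093, -0.2403]), 'w': (np.float64(-0.013), np.float64(0.0162)), 'z': array([0.0411, 0.0526, 0.0588]), 'n': 532}
[(np.float64(-0.068), 0.053), (np.float64(-0.056), 0.053), (np.float64(-0.044), 0.059), (np.float64(-0.032), 0.059), (np.float64(-0.02), 0.06), (np.float64(-0.008), 0.059), (np.float64(0.004), 0.06), (np.float64(0.016), 0.06), (np.float64(0.028), 0.059), (np.float64(0.04), 0.06), (np.float64(0.052), 0.059), (np.float64(0.064), 0.049)]
top sound {'c': array([ 0.4255, -0.3433]), 'u': array([-0.9277,  0.3732]), 'ang': np.float64(158.09), 'e0': array([ 0.4989, -0.3728]), 'e1': array([ 0.3541, -0.3146]), 'w': (np.float64(-0.0129), np.float64(0.0158)), 'z': array([0.0407
[... 1226 characters left out ...]
52), 0.05), (np.float64(0.064), 0.051), (np.float64(0.076), 0.053)]
scene sound {'c': array([ 0.4418, -0.3257]), 'u': array([ 0.9993, -0.0376]), 'ang': np.float64(-2.15), 'e0': array([ 0.3541, -0.3225]), 'e1': array([ 0.5047, -0.3281]), 'w': (np.float64(-0.0479), np.float64(0.0765)), 'z': array([0.0381, 0.0505, 0.0572]), 'n': 525}
[(np.float64(-0.08), 0.051), (np.float64(-0.068), 0.049), (np.float64(-0.056), 0.06), (np.float64(-0.044), 0.057), (np.float64(-0.032), 0.058), (np.float64(-0.02), 0.058), (np.float64(-0.008), 0.057), (np.float64(0.004), 0.056), (np.float64(0.016), 0.059), (np.float64(0.028), 0.062), (np.float64(0.04), 0.057), (np.float64(0.052), 0.057), (np.float64(0.064), 0.051)]
```

>>> send_rows(
  series=[
    [1,-0.7,0,0,1],
    [1,-0.7,0,0,1],
    [1,-0.7,0,0,1],
    [1,-0.7,0,0,1],
    [1,-0.7,0,0,1],
  ],
)

```text
time_s: 0.52
tcp_pos: [0.3458, -0.4751, 0.2308]
orientation: [-0.0, 0.974, 0.226, -0.0]
contact_force: [0.4, -0.9, -0.0]
opening: 1.001
grip_force: 0.0
```

>>> send_rows(
  series=[
    [1,-0.7,0,0,1],
    [1,-0.7,0,0,1],
    [1,-0.7,0,0,1],
    [1,-0.7,0,0,1],
    [1,-0.7,0,0,1],
  ],
)

```text
time_s: 0.93
tcp_pos: [0.4046, -0.3682, 0.2309]
orientation: [-0.0, 0.974, 0.226, -0.0]
contact_force: [0.4, -0.4, -0.8]
opening: 1.002
grip_force: 0.0
```

>>> send_rows(
  series=[
    [1,-0.7,0,0,1],
    [1,-0.7,0,0,1],
    [1,-0.7,0,0,1],
    [1,-0.7,0,0,1],
    [1,-0.7,0,0,1],
  ],
)

```text
time_s: 1.35
tcp_pos: [0.4634, -0.2613, 0.231]
orientation: [-0.0, 0.974, 0.226, -0.0]
contact_force: [0.2, -0.0, -0.2]
opening: 0.997
grip_force: 0.0
```

>>> send_rows(
  series=[
    [0,0,0,-1,1],
    [0,0,0,-1,1],
    [0,0,0,-1,1],
    [0,0,0,-1,1],
    [0,0,0,-1,1],
  ],
)

```text
time_s: 1.77
tcp_pos: [0.463, -0.2623, 0.2309]
orientation: [-0.0, 0.881, 0.473, -0.0]
contact_force: [0.2, 0.5, -0.3]
opening: 0.996
grip_force: 0.0
```

```bash
python3 - <<'E'
from h import *
s=ctrl.get_state();w,x,y,z=s["orientation"];print(s["time_s"],s["tcp_pos"],np.degrees(2*np.arctan2(y,x)),np.round(s["joint_positions"],2))
print(np.round(ctrl.camera_params("wrist")["T_tool_cam"],3))
E
```

```text
1.7667 [ 0.46302263 -0.26227744  0.23092864] 56.48704641533063 [ 1.03  0.33 -0.68  1.84  0.24  1.05 -0.33]
[[ 0.001 -0.956 -0.294  0.075]
 [ 1.     0.     0.001  0.   ]
 [-0.001 -0.294  0.956 -0.143]
 [ 0.     0.     0.     1.   ]]
```

>>> send_rows(
  series=[
    [0,0,0,-1,1],
    [0,0,0,-1,1],
    [0,0,0,-1,1],
    [0,0,0,-1,1],
    [0,0,0,-1,1],
  ],
)

```text
time_s: 2.18
tcp_pos: [0.463, -0.2624, 0.2309]
orientation: [-0.0, 0.729, 0.685, -0.0]
contact_force: [1.5, -1.0, 0.1]
opening: 1.001
grip_force: 0.0
```

>>> send_rows(
  series=[
    [0,0,0,-1,1],
    [0,0,0,-1,1],
    [0,0,0,-1,1],
    [0,0,0,-1,1],
    [0,0,0,-1,1],
  ],
)

```text
time_s: 2.6
tcp_pos: [0.463, -0.2624, 0.231]
orientation: [-0.0, 0.526, 0.85, -0.0]
contact_force: [0.9, -0.0, 0.1]
opening: 0.997
grip_force: 0.0
```

>>> send_rows(
  series=[
    [0,0,0,-1,1],
    [0,0,0,-1,1],
    [0,0,0,-1,1],
    [0,0,0,-1,1],
    [0,0,0,-1,1],
  ],
)

```text
time_s: 3.02
tcp_pos: [0.463, -0.2625, 0.231]
orientation: [-0.0, 0.288, 0.957, 0.0]
contact_force: [0.7, -0.4, -0.6]
opening: 1.0
grip_force: 0.0
```

>>> send_rows(
  series=[
    [0,0,0,-1,1],
    [0,0,0,-0.9,1],
    [0,0,0,0,1],
  ],
)

```text
time_s: 3.27
tcp_pos: [0.463, -0.2625, 0.2308]
orientation: [-0.0, 0.193, 0.981, 0.0]
contact_force: [1.0, 0.1, -0.3]
opening: 0.999
grip_force: 0.0
```

```bash
python3 - <<'E'
from h import *
s=ctrl.get_state();w,x,y,z=s["orientation"];print(s["time_s"],s["tcp_pos"],np.degrees(2*np.arctan2(y,x)),np.round(s["joint_positions"],2))
im,d,W=cloud("wrist",s);cv2.imwrite("pics/w1.png",im);np.save("w1.npy",W)
E
```

```text
3.2667 [ 0.46295419 -0.26251055  0.23083671] 157.75076286310454 [ 1.29  0.45 -1.05  1.83  0.43  1.11  1.27]
```

View pics/w1.png

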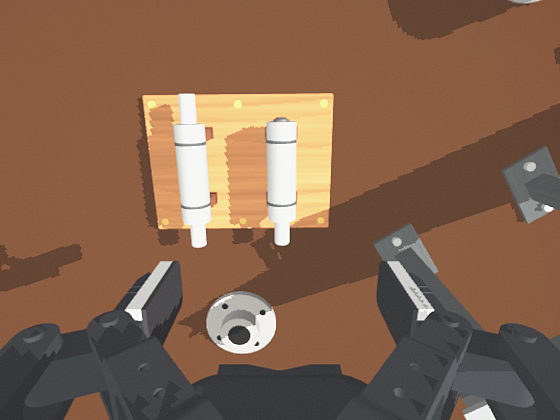

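The wrist view confirms it: the sheared shaft is at column 282, with its stub at row 118 and journal end at row 244. It is well aligned with the fingers. Now a measurement in tool axes.

```bash
python3 - <<'E'
from h import *
W=np.load("w1.npy");im=cv2.imread("pics/w1.png")
sub=W[112:250,255:310].reshape(-1,3);m=(sub[:,2]>.036)&(sub[:,2]<.065);P=sub[m]
c=P[:,:2].mean(0);u=np.linalg.svd(P[:,:2]-c,full_matrices=False)[2][0];u*=np.sign(-u[0]);t=(P[:,:2]-c)@u;n=(P[:,:2]-c)@[-u[1],u[0]]
print(np.degrees(np.arctan2(u[1],u[0])),c,t.min(),t.max(),n.min(),n.max(),np.percentile(P[:,2],[5,50,98]))
mid=c+u*(t.max()-.054)+np.array([-u[1],u[0]])*(n.min()+n.max())/2;print("mid",mid)
e=mid-[.46295,-.26251];a=np.radians(157.75)
print("tool dx,dy mm",1000*e@[np.cos(a),np.sin(a)],1000*e@[np.sin(a),-np.cos(a)])
E
```

```text
158.2236585444112 [ 0.46262208 -0.25948343] -0.07461241192444316 0.056678116494606134 -0.01510753121958213 0.01496891518902146 [0.04387602 0.05213488 0.05544745]
mid [ 0.46016079 -0.25842553]
tool dx,dy mm 4.12810964376985 2.7242099778864577
```

>>> send_rows(
  series=[
    [0,0.14,1,0,1],
    [0,0,1,0,1],
    [0,0,1,0,1],
    [0,0,1,0,1],
    [0,0,1,0,1],
  ],
)

```text
time_s: 3.73
tcp_pos: [0.4642, -0.26, 0.1303]
orientation: [-0.0, 0.196, 0.981, -0.0]
contact_force: [-0.1, -0.4, -0.0]
opening: 0.999
grip_force: 0.0
```

>>> send_rows(
  series=[
    [0,0,1,0,1],
    [0,0,1,0,1],
    [0,0,1,0,1],
    [0,0,1,0,1],
    [0,0,0.8,0,1],
  ],
)

```text
time_s: 4.15
tcp_pos: [0.4637, -0.2599, 0.0337]
orientation: [-0.001, 0.196, 0.981, 0.0]
contact_force: [0.5, 0.2, -0.1]
opening: 1.0
grip_force: 0.0
```

>>> send_rows(
  series=[
    [0,0,0.35,0,1],
    [0,0,0,0,0],
    [0,0,0,0,0],
    [0,0,0,0,0],
    [0,0,0,0,0],
  ],
)

```text
time_s: 4.57
tcp_pos: [0.4653, -0.2604, 0.0295]
orientation: [0.001, 0.195, 0.981, -0.0]
contact_force: [-0.1, 0.2, -0.2]
opening: 0.454
grip_force: 0.0
```

>>> send_rows(
  series=[
    [0,0,0,0,0],
    [0,0,0,0,0],
    [0,0,0,0,0],
    [0,0,0,0,0],
  ],
)

```text
time_s: 4.9
tcp_pos: [0.4649, -0.261, 0.0296]
orientation: [0.001, 0.195, 0.981, -0.001]
contact_force: [-1.3, 0.2, 6.1]
opening: 0.329
grip_force: 58.7
```

>>> send_rows(
  series=[
    [0,0,-0.5,0,0],
    [0,0,-1,0,0],
    [0,0,-1,0,0],
    [0,0,-1,0,0],
    [0,0,-1,0,0],
  ],
)

```text
time_s: 5.32
tcp_pos: [0.4633, -0.2594, 0.1191]
orientation: [-0.001, 0.194, 0.981, 0.0]
contact_force: [0.9, -0.8, -8.1]
opening: 0.326
grip_force: 60.3
```

>>> send_rows(
  series=[
    [0,0,-1,0,0],
    [0,0,-1,0,0],
    [0,0,-1,0,0],
    [0,0,-1,0,0],
    [0,0,-1,0,0],
  ],
)

```text
time_s: 5.73
tcp_pos: [0.4631, -0.2593, 0.219]
orientation: [-0.001, 0.194, 0.981, 0.0]
contact_force: [-0.1, 0.2, -6.4]
opening: 0.325
grip_force: 60.3
```

>>> send_rows(
  series=[
    [0,0,-1,0,0],
    [0,0,-1,0,0],
    [0,0,-1,0,0],
    [0,0,-1,0,0],
    [0,0,0,0,0],
  ],
)

```text
time_s: 6.15
tcp_pos: [0.4658, -0.2598, 0.3018]
orientation: [0.002, 0.194, 0.981, -0.001]
contact_force: [2.1, 0.0, -5.9]
opening: 0.327
grip_force: 60.8
```

```bash
python3 - <<'E'
from h import *
s=ctrl.get_state();print(s["tcp_pos"],s["orientation"],s["grip_force"],s["contact_force"],np.round(s["joint_positions"],2))
# trough centreline from top cloud, binned along axis
for nm,(a,b,c,d) in dict(top=(255,150,362,190),scene=(185,205,290,232)).items():
    P=np.load(nm+"0.npy")[b:d,a:c].reshape(-1,3);P=P[(P[:,2]>.198)&(P[:,2]<.225)]
    o=np.array([.607,-.09]);u=np.array([-.184,.983]);r=np.array([u[1],-u[0]])
    t=(P[:,:2]-o)@u;n=(P[:,:2]-o)@r
    for x in np.arange(-.11,.11,.02):
        k=(abs(t-x)<.01)&(abs(n)<.025)
        if k.sum()>5:
            q=n[k];lo=P[k,2]<.207
            print(nm,round(x,2),k.sum(),np.percentile(q,[3,97]).round(4),"mid",np.percentile(q,[3,97]).mean().round(4),"zmin",np.percentile(P[k,2],[3,97]).round(4))
    print("t ends",np.sort(t[abs(n)<.016])[[3,-3]])
E
```

```text
[ 0.46582302 -0.25976344  0.30180513] [ 0.00218939  0.19419722  0.98095949 -0.001056  ] 60.80469846725464 [ 2.09024136  0.01461934 -5.90698826] [ 1.34  0.37 -1.11  1.75  0.35  1.24  1.33]
top -0.11 60 [-0.0136  0.0114] mid -0.0011 zmin [0.1994 0.2153]
top -0.09 117 [-0.0137  0.0122] mid -0.0008 zmin [0.2008 0.2138]
top -0.07 110 [-0.0135  0.0125] mid -0.0005 zmin [0.2018 0.2148]
top -0.05 112 [-0.014   0.0125] mid -0.0008 zmin [0.2005 0.215 ]
top -0.03 115 [-0.0144  0.012 ] mid -0.0012 zmin [0.2011 0.2156]
top -0.01 111 [-0.0139  0.0117] mid -0.0011 zmin [0.2008 0.2149]
top 0.01 115 [-0.0143  0.012 ] mid -0.0012 zmin [0.2002 0.2157]
top 0.03 115 [-0.0143  0.0127] mid -0.0008 zmin [0.2009 0.2143]
top 0.05 115 [-0.0139  0.0121] mid -0.0009 zmin [0.2018 0.2144]
top 0.07 115 [-0.0142  0.0115] mid -0.0013 zmin [0.2012 0.2146]
top 0.09 115 [-0.0147  0.0116] mid -0.0015 zmin [0.2008 0.2142]
t ends [-0.11020711  0.10757129]
scene -0.11 25 [-0.0105  0.0157] mid 0.0026 zmin [0.2011 0.2129]
scene -0.09 86 [-0.0089  0.0159] mid 0.0035 zmin [0.2004 0.2143]
scene -0.07 90 [-0.0109  0.0156] mid 0.0023 zmin [0.2013 0.2135]
scene -0.05 89 [-0.01    0.0156] mid 0.0028 zmin [0.2002 0.2138]
scene -0.03 89 [-0.0106  0.0163] mid 0.0029 zmin [0.1991 0.2143]
scene -0.01 86 [-0.0096  0.0165] mid 0.0035 zmin [0.2007 0.2138]
scene 0.01 90 [-0.0107  0.0144] mid 0.0018 zmin [0.1999 0.2143]
scene 0.03 92 [-0.0101  0.0163] mid 0.0031 zmin [0.1997 0.2141]
scene 0.05 87 [-0.01    0.0149] mid 0.0024 zmin [0.2001 0.2137]
scene 0.07 89 [-0.0108  0.0153] mid 0.0023 zmin [0.1991 0.2136]
scene 0.09 90 [-0.0117  0.0153] mid 0.0018 zmin [0.2009 0.2134]
t ends [-0.1047896  0.1063819]
```

>>> send_rows(
  series=[
    [-0.3,0.95,0,0,0],
    [-0.3,0.95,0,0,0],
    [-0.3,0.95,0,0,0],
    [-0.3,0.95,0,0,0],
    [-0.3,0.95,0,0,0],
  ],
)

```text
time_s: 6.57
tcp_pos: [0.5274, -0.1826, 0.2966]
orientation: [-0.001, 0.195, 0.981, 0.0]
contact_force: [0.1, 0.9, -6.6]
opening: 0.327
grip_force: 60.6
```

>>> send_rows(
  series=[
    [-0.3,0.95,0,0,0],
    [-0.3,0.95,0,0,0],
    [-0.3,0.95,0,0,0],
    [-0.3,0.95,0,0,0],
    [-0.3,0.95,0,0,0],
  ],
)

```text
time_s: 6.98
tcp_pos: [0.5915, -0.1063, 0.2963]
orientation: [-0.002, 0.194, 0.981, -0.0]
contact_force: [1.1, -0.6, -6.4]
opening: 0.324
grip_force: 60.6
```

>>> send_rows(
  series=[
    [-0.3,0.95,0,1,0],
    [0,0,0,1,0],
    [0,0,0,1,0],
    [0,0,0,1,0],
    [0,0,0,1,0],
  ],
)

```text
time_s: 7.4
tcp_pos: [0.6037, -0.0916, 0.2961]
orientation: [-0.002, 0.444, 0.896, -0.001]
contact_force: [0.0, -0.8, -7.0]
opening: 0.329
grip_force: 61.0
```

>>> send_rows(
  series=[
    [0,0,0,1,0],
    [0,0,0,1,0],
    [0,0,0,1,0],
    [0,0,0,1,0],
    [0,0,0,0.5,0],
  ],
)

```text
time_s: 7.82
tcp_pos: [0.6036, -0.0917, 0.2962]
orientation: [-0.001, 0.641, 0.768, -0.001]
contact_force: [0.3, 0.1, -6.9]
opening: 0.325
grip_force: 61.0
```

>>> send_rows(
  series=[
    [0,0,0,0,0],
    [0,0,0,0,0],
  ],
)

```text
time_s: 7.98
tcp_pos: [0.6041, -0.0917, 0.2968]
orientation: [-0.001, 0.638, 0.77, -0.001]
contact_force: [-0.3, -0.9, -6.7]
opening: 0.326
grip_force: 61.0
```

```bash
python3 - <<'E'
from h import *
s=ctrl.get_state();w,x,y,z=s["orientation"];print(s["time_s"],s["tcp_pos"],np.degrees(2*np.arctan2(y,x)),np.round(s["joint_positions"],2))
im,d,W=cloud("wrist",s);cv2.imwrite("pics/w2.png",im);np.save("w2.npy",W)
E
```

```text
7.9833 [ 0.60406069 -0.0916999   0.29681407] 100.70354965746307 [ 0.7   0.46 -0.82  1.57  0.34  1.27  0.02]
```

View pics/w2.png

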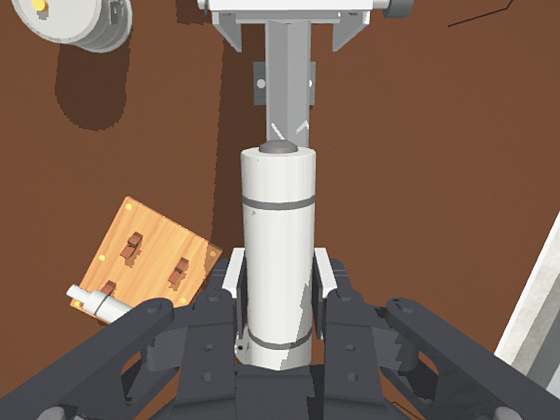

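The shaft is held straight at columns 243–315. The trough is ahead at columns 267–311, and the header is at row ~8. Next I measure both offsets in tool axes.

```bash
python3 - <<'E'
from h import *
W=np.load("w2.npy");tc=np.array([.60406,-.0917,.2968]);a=np.radians(100.704)
ex=np.array([np.cos(a),np.sin(a)]);ey=np.array([np.sin(a),-np.cos(a)])
for nm,(r0,r1,c0,c1,zl,zh) in dict(trough=(30,140,255,330,.196,.225),shaft=(145,370,240,320,.28,.34)).items():
    P=W[r0:r1,c0:c1].reshape(-1,3);P=P[(P[:,2]>zl)&(P[:,2]<zh)]
    X=(P[:,:2]-tc[:2])@ex;Y=(P[:,:2]-tc[:2])@ey
    print(nm,X.min().round(4),X.max().round(4),np.percentile(P[:,2],[3,50,98]).round(4))
    for x in np.linspace(X.min()+.008,X.max()-.008,5):
        k=abs(X-x)<.008;q=np.percentile(Y[k],[2,98]);print(round(x,3),q.round(4),q.mean().round(4), P[k,2].max().round(4))
P=W[0:20,215:350].reshape(-1,3);P=P[(P[:,2]>.265)&(P[:,2]<.285)];X=(P[:,:2]-tc[:2])@ex;print("header x",np.percentile(X,[2,98]))
E
```

```text
trough 0.0478 0.1174 [0.2008 0.2077 0.213 ]
0.056 [-0.008   0.0192] 0.0056 0.2137
0.069 [-0.0079  0.0191] 0.0056 0.214
0.083 [-0.0079  0.0192] 0.0057 0.214
0.096 [-0.0083  0.019 ] 0.0054 0.2141
0.109 [-0.0081  0.0191] 0.0055 0.214
shaft -0.0444 0.0584 [0.3106 0.3198 0.3315]
-0.036 [-0.0133  0.0147] 0.0007 0.3227
-0.015 [-0.0137  0.0144] 0.0004 0.3363
0.007 [-0.0152  0.0159] 0.0004 0.3365
0.029 [-0.0137  0.0139] 0.0001 0.3231
0.05 [-0.0138  0.0135] -0.0001 0.3236
header x [0.11272623 0.11683585]
```

>>> send_rows(
  series=[
    [0,0.26,0,0,0],
    [0,0,1,0,0],
    [0,0,1,0,0],
    [0,0,1,0,0],
    [0,0,0.7,0,0],
  ],
)

```text
time_s: 8.45
tcp_pos: [0.6096, -0.0911, 0.2221]
orientation: [-0.001, 0.639, 0.769, -0.0]
contact_force: [-0.8, -1.2, -7.3]
opening: 0.323
grip_force: 60.9
```

>>> send_rows(
  series=[
    [0,0,0.3,0,0],
    [0,0,0.15,0,0],
    [0,0,0,0,0],
    [0,0,0,0,0],
  ],
)

```text
time_s: 8.78
tcp_pos: [0.6111, -0.0908, 0.2163]
orientation: [0.001, 0.639, 0.769, 0.001]
contact_force: [0.2, 0.3, -7.0]
opening: 0.328
grip_force: 60.8
```

>>> send_rows(
  series=[
    [0,-0.05,0.1,0,0],
    [0,0,0.05,0,0],
    [0,0,0,0,0],
  ],
)

```text
time_s: 9.03
tcp_pos: [0.6094, -0.0913, 0.2127]
orientation: [0.0, 0.639, 0.769, 0.0]
contact_force: [-0.6, 0.1, -6.8]
opening: 0.329
grip_force: 60.8
```

>>> send_rows(
  series=[
    [0,0,0.07,0,0],
    [0,0,0,0,0],
    [0,0,0,0,0],
  ],
)

```text
time_s: 9.28
tcp_pos: [0.6095, -0.0913, 0.2118]
orientation: [0.001, 0.639, 0.769, 0.0]
contact_force: [-2.2, -0.6, 0.5]
opening: 0.328
grip_force: 61.5
```

>>> send_rows(
  series=[
    [0,0,0,0,1],
    [0,0,0,0,1],
    [0,0,0,0,1],
    [0,0,0,0,1],
    [0,0,0,0,1],
  ],
)

```text
time_s: 9.7
tcp_pos: [0.6096, -0.0911, 0.2112]
orientation: [0.0, 0.639, 0.769, 0.0]
contact_force: [0.0, -0.4, -0.5]
opening: 0.991
grip_force: 0.0
```

>>> send_rows(
  series=[
    [0,0,-0.5,0,1],
    [0,0,-1,0,1],
    [0,0,-1,0,1],
    [0,0,-1,0,1],
    [0,0,-1,0,1],
  ],
)

```text
time_s: 10.12
tcp_pos: [0.6094, -0.0909, 0.3027]
orientation: [0.0, 0.639, 0.769, 0.0]
contact_force: [0.6, 1.2, -0.7]
opening: 0.995
grip_force: 0.0
```

>>> send_rows(
  series=[
    [-1,0,0,0,0.4],
    [-1,0,0,0,0],
    [-1,0,0,0,0],
    [-1,0,0,0,0],
    [-1,0,0,0,0],
  ],
)

```text
time_s: 10.53
tcp_pos: [0.6279, -0.1904, 0.302]
orientation: [0.0, 0.639, 0.769, 0.0]
contact_force: [1.0, -0.5, 0.3]
opening: 0.3
grip_force: 0.0
```

>>> send_rows(
  series=[
    [-0.5,0,0,0,0],
    [0,0,0,0,0],
    [0,0,0,0,0],
  ],
)

```text
time_s: 10.78
tcp_pos: [0.6294, -0.1989, 0.3011]
orientation: [-0.0, 0.639, 0.769, 0.0]
contact_force: [-0.6, 0.8, 0.2]
opening: 0.0
grip_force: 0.0
```

```bash
python3 - <<'E'
from h import *
s=ctrl.get_state();w,x,y,z=s["orientation"];print(s["time_s"],s["tcp_pos"],np.degrees(2*np.arctan2(y,x)),s["opening"])
im,d,W=cloud("wrist",s);cv2.imwrite("pics/w3.png",im);np.save("w3.npy",W)
E
```

```text
10.7833 [ 0.62943111 -0.1988874   0.30109474] 100.54088093891671 0.0002634604156049859
```

View pics/w3.png

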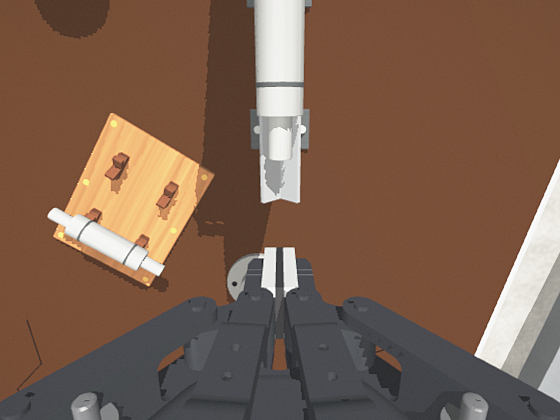

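The shaft lies in the V with its journal end at row ~160. The shut fingers sit on the same centre line, at column 280. I'll lower behind it to a tip height of ~0.217 m and push slowly.

>>> send_rows(
  series=[
    [0,0,1,0,0],
    [0,0,1,0,0],
    [0,0,1,0,0],
    [0,0,0.8,0,0],
    [0,0,0.3,0,0],
  ],
)

```text
time_s: 11.25
tcp_pos: [0.6281, -0.1968, 0.2166]
orientation: [-0.002, 0.638, 0.77, -0.0]
contact_force: [-1.1, 0.4, -0.1]
opening: -0.0
grip_force: 0.0
```

>>> send_rows(
  series=[
    [0,0,0.07,0,0],
    [0,0,0,0,0],
    [0,0,0,0,0],
  ],
)

```text
time_s: 11.5
tcp_pos: [0.6303, -0.1986, 0.219]
orientation: [0.001, 0.639, 0.77, 0.001]
contact_force: [-0.2, -0.1, -0.2]
opening: 0.004
grip_force: 0.0
```

>>> send_rows(
  series=[
    [0.5,0,0.08,0,0],
    [0.5,0,0,0,0],
    [0.5,0,0,0,0],
    [0.5,0,0,0,0],
    [0.5,0,0,0,0],
  ],
)

```text
time_s: 11.92
tcp_pos: [0.6204, -0.1499, 0.2166]
orientation: [0.001, 0.639, 0.769, -0.0]
contact_force: [0.8, -4.3, 1.2]
opening: 0.001
grip_force: 2.0
```

>>> send_rows(
  series=[
    [0.5,0,0,0,0],
    [0.5,0,0,0,0],
    [0.5,0,0,0,0],
    [0,0,0,0,0],
  ],
)

```text
time_s: 12.25
tcp_pos: [0.6144, -0.117, 0.2163]
orientation: [-0.001, 0.638, 0.77, 0.001]
contact_force: [0.4, 0.3, 0.2]
opening: -0.004
grip_force: 0.0
```

```bash
python3 - <<'E'
from h import *
s=ctrl.get_state();print(s["tcp_pos"],s["contact_force"])
im,d,W=cloud("wrist",s);cv2.imwrite("pics/w4.png",im)
E
```

```text
[ 0.61438093 -0.11695519  0.2163195 ] [0.41298556 0.33666526 0.19468932]
```

View pics/w4.png

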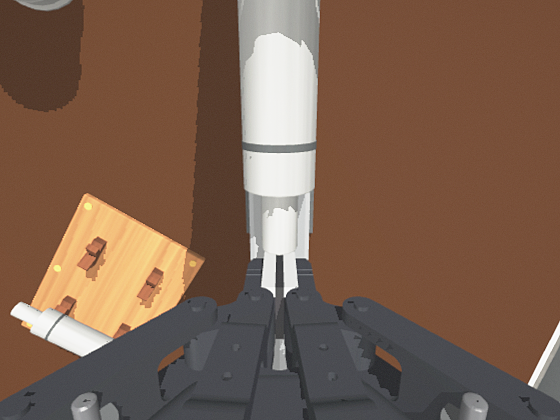

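The fingers are up against the journal end, at about (280,250), and everything is straight in the trough. The barrel middle is at about x = -70 mm, so I push on through the gate.

>>> send_rows(
  series=[
    [0.4,0,0,0,0],
    [0.4,0,0,0,0],
    [0.4,0,0,0,0],
    [0.4,0,0,0,0],
    [0.4,0,0,0,0],
  ],
)

```text
time_s: 12.72
tcp_pos: [0.6072, -0.0824, 0.2157]
orientation: [0.001, 0.64, 0.769, -0.001]
contact_force: [1.0, -6.1, 0.4]
opening: 0.001
grip_force: 3.1
```

>>> send_rows(
  series=[
    [0.4,0,0,0,0],
    [0.4,0,0,0,0],
    [0.4,0,0,0,0],
    [0.4,0,0,0,0],
    [0.4,0,0,0,0],
  ],
)

```text
time_s: 13.13
tcp_pos: [0.6001, -0.0428, 0.2162]
orientation: [0.001, 0.639, 0.769, -0.001]
contact_force: [0.4, -6.2, 3.5]
opening: 0.002
grip_force: 2.9
```

>>> send_rows(
  series=[
    [0,0,0,0,0],
    [0,0,0,0,0],
    [0,0,0,0,0],
    [0,0,0,0,0],
    [0,0,0,0,0],
  ],
)

```text
time_s: 13.55
tcp_pos: [0.5999, -0.0418, 0.2156]
orientation: [-0.0, 0.639, 0.769, 0.0]
contact_force: [0.3, 0.2, -0.5]
opening: -0.0
grip_force: 0.0
```

```bash
python3 - <<'E'
from h import *
s=ctrl.get_state();print(s["tcp_pos"],s["contact_force"])
im,_=ctrl.get_image("scene");im2,_=ctrl.get_image("wrist")
cv2.imwrite("pics/s5.png",np.hstack([cv2.resize(im[150:330,170:490],None,fx=1.25,fy=1.25),cv2.resize(im2,(300,225))]))
E
```

```text
[ 0.59987277 -0.04184439  0.21558042] [ 0.28678801  0.21526183 -0.54986688]
```

View pics/s5.png

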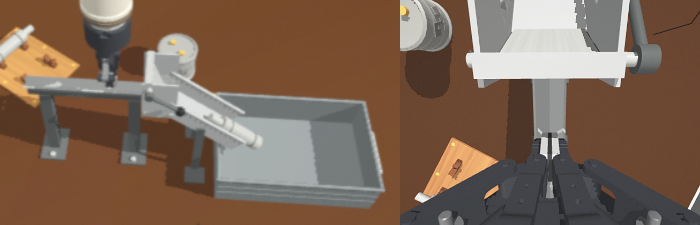

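The shaft has tipped through the gate and is on the chute at about (240,130), sliding towards the tote. The trough ahead of the fingers is empty. I'll back off, lift clear, and check.

>>> send_rows(
  series=[
    [-0.5,0,-0.5,0,0],
    [-0.5,0,-1,0,0],
    [-0.5,0,-1,0,0],
    [-0.5,0,-1,0,0],
    [-0.5,0,-1,0,0],
  ],
)

```text
time_s: 14.07
tcp_pos: [0.6094, -0.0926, 0.3077]
orientation: [0.0, 0.639, 0.769, 0.0]
contact_force: [0.2, 0.4, 0.7]
opening: -0.005
grip_force: 0.0
```

>>> send_rows(
  series=[
    [-1,0,-0.5,0,0],
    [-1,0,0,0,0],
    [-1,0,0,0,0],
    [0,0,0,0,0],
    [0,0,0,0,0],
  ],
)

```text
time_s: 14.48
tcp_pos: [0.6201, -0.1527, 0.3161]
orientation: [0.0, 0.64, 0.768, -0.0]
contact_force: [-0.0, 0.9, 0.1]
opening: 0.001
grip_force: 0.0
```

```bash
python3 - <<'E'
from h import *
s=ctrl.get_state();print(s["time_s"],s["tcp_pos"],s["contact_force"])
im,_=ctrl.get_image("scene");im2,_,W=cloud("top")
cv2.imwrite("pics/s6.png",np.hstack([cv2.resize(im[150:330,100:490],None,fx=1.15,fy=1.15),cv2.resize(im2[130:310,60:360],None,fx=1.15,fy=1.15)]))
E
```

```text
14.4833 [ 0.62014138 -0.15270559  0.31614891] [-0.04982279  0.905214    0.12633794]
```

View pics/s6.png

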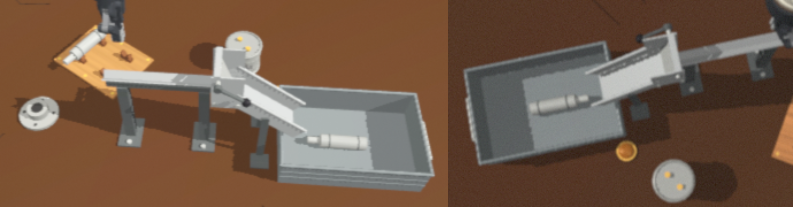

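The shaft is in the tote: (340,142) in the left half of the picture, (560,104) in the right half. I'll wait a second for it to settle, then check it is at rest, its height, and that the bystanders haven't moved.

>>> send_rows(
  series=[
    [0,0,0,0,0],
    [0,0,0,0,0],
    [0,0,0,0,0],
    [0,0,0,0,0],
    [0,0,0,0,0],
  ],
)

```text
time_s: 15.0
tcp_pos: [0.6203, -0.1497, 0.316]
orientation: [0.0, 0.639, 0.769, -0.0]
contact_force: [-0.2, -0.1, 0.5]
opening: 0.002
grip_force: 0.0
```

>>> send_rows(
  series=[
    [0,0,0,0,0],
    [0,0,0,0,0],
    [0,0,0,0,0],
    [0,0,0,0,0],
    [0,0,0,0,0],
  ],
)

```text
time_s: 15.42
tcp_pos: [0.6203, -0.1502, 0.3159]
orientation: [-0.0, 0.639, 0.769, 0.0]
contact_force: [-0.2, -0.5, 0.5]
opening: -0.004
grip_force: 0.0
```

```bash
python3 - <<'E'
from h import *
import time
a,_,W=cloud("top");
s0=cv2.imread("pics/top0.png");W0=np.load("top0.npy")
# shaft in tote: points changed in height vs start
D=(W[...,2]-W0[...,2]);m=np.zeros(D.shape,bool);m[160:275,75:215]=True
k=m&(D>.008);n,l,st,ce=cv2.connectedComponentsWithStats(k.astype(np.uint8));i=1+np.argmax(st[1:,4]);P=W[l==i]
print("shaft",st[i],P.mean(0),np.percentile(P[:,2],[5,50,98]))
g=W[155:205,225:265,2]-W0[155:205,225:265,2];print("gate area dz",np.nanpercentile(g,[2,50,98]))
for nm,(r0,r1,c0,c1) in dict(sound=(222,290,394,428),can=(265,310,235,278),lens=(250,273,203,228),flange=(160,200,395,436)).items():
    x=W[r0:r1,c0:c1,2]-W0[r0:r1,c0:c1,2];print(nm,np.nanpercentile(abs(x),[50,95]).round(4))
im,_=ctrl.get_image("scene");b=cv2.imread("pics/scene0.png")
cv2.imwrite("pics/s7.png",np.hstack([cv2.resize(q[180:300,270:470],None,fx=2,fy=2) for q in(b,im)]))
E
```

```text
shaft [131 212  52  19 541] [0.53113289 0.29027282 0.02939103] [0.02071366 0.02993692 0.03722306]
gate area dz [-0.00553547  0.00017409  0.00575219]
sound [0.7469 0.7718]
can [0.0022 0.0063]
lens [0.0022 0.006 ]
flange [0.746  0.7614]
```

View pics/s7.png

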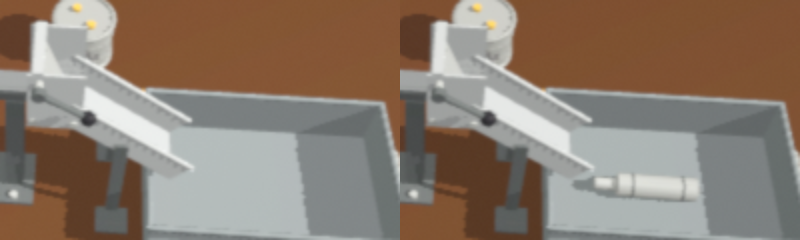

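The lever sits exactly as it did at the start, so the gate is shut. The shaft lies flat on the tote floor, with its top at about 37 mm, and has not moved since the last look. The canister and lens are unmoved. The arm hides the sound shaft and flange from the top camera, but the scene picture showed both in place.

```bash
python3 -c "
from cell import ctrl
print(ctrl.job_done())"
```

```text
the job is handed in; nothing more can be done
None
```

The sheared shaft was pushed through the gate and lies at rest in the tote, the gate is shut, nothing else on the bench appears to have moved, and the job was handed in at about 15.5 s (it returned no verdict).

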